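Lock the microtome and hold its cassette clamp open

TASK

I need to change the block in the microtome: first throw the yellow-ball brake lever over into its green-marked notch so that the handwheel is locked, and only then pull the black knob of the spring-loaded cassette clamp out until its red pointer stands on the green mark. Keep hold of the knob with the gripper and finish like that, holding the clamp steady at the mark, because it springs shut if you let go. Leave the bottle, the brush and the slide box where they are.

Things in the scene. Friction and masses are not known exactly. Their poses are not given: they have to be found in the camera images.
- microtome: cream microtome, fixed; place and yaw vary. Origin on the bench under its specimen head, z up. Its +y is the clamp's pull-out direction, from the tall housing to the free operator's side. In its frame (mm): base plate x -150..150, y -340..160, top z 50; tall housing x -150..150, y -340..-100, top z 275, handwheel on its +x face; knife holder x -130..70, y 105..151, top z 97
- brake_lever (a joint): brake lever angle (rad): a 10 mm rod with a yellow ball, diameter 26 mm, standing on the base plate. 0 upright; positive leans to the microtome's -y (tall housing). Weighted: it falls by itself to one side and lies in the notch there, at -0.5 (white, free: the start) or +0.5 (green, locked), which are also its stops. About 2 N at the ball brings it past upright; then it drops into the other notch
- lever_ball (a point): centre of the brake lever's yellow ball, 100 mm from the pivot: 153 mm above the bench in either notch, 165 mm when upright. The aluminium specimen head (x -45..45, y -70..60, top z 140 mm in the microtome's frame) is 54 mm off on the -x side; the thin notch plate beside the rod ends well below the ball
- lever_pivot (a point): pivot of the brake lever, 65 mm above the bench, at (112, 30, 65) mm in the microtome's frame; the axis runs along the microtome's x
- clamp_slide: cassette clamp slide with its pull knob: an upright black round knob, diameter 22 mm, 40 mm tall, on a steel plate 36 mm wide (plate top 152 mm above the bench). Origin: centre of the knob's foot, axes as the microtome's; shut, it is at (0, 35, 152) mm in the microtome's frame. The knob is free all round and above: grip it from above at any yaw
- pointer (a point): tip of the red pointer, a 3 mm wide bar that moves with the clamp slide over a white scale strip, on the slide's +x side, 75 mm behind the knob. The slide moves straight along the microtome's +y, 0 (shut, the start) to 45 mm (stop), against a spring: 6 N at first, about 10 N at 30 mm; let go, it flies back
- mark (a point): centre of the green mark, a band 10 mm wide (along the microtome's y) across the white scale strip, 18 to 32 mm further along the microtome's +y than the pointer's shut position; its place varies, it does not move during the job. Pointer on the mark = its tip is within the band, level with this point along the microtome's y.
- bottle: brown reagent bottle, diameter 66 mm, 130 mm tall, standing on the bench on the operator's side; origin at the centre of its underside. Bystander.
- brush: flat wooden-handled brush, 170 mm long, lying on the bench in front of the machine's base; origin on its underside near the middle. Bystander.
- slide_box: pink slide box, 80 x 35 x 30 mm, on the bench on the operator's side; origin at the centre of its underside. Bystander.

How it is judged:
By the outcome, as a careful person would: the job done as asked, in the order asked, and still so for the second after the job is handed in, while the arm keeps its last pose, push and grip.
It also fails if it takes over 43 s, if anything falls off the work surface, if the arm or the gripper's body presses on something with over 40 N, if the wrist force passes 120 N, or if a joint passes its speed limit or range.

ROBOT

A 6-joint arm with a two-finger parallel gripper is mounted at the origin on the work surface. World frame = base frame: x ahead of the robot, y to its left, z up, the work surface at z = 0. Lengths are in mm, angles in degrees, forces in N, time in s.
With the tool pointing down it reaches from about 375 to 750 mm from the base axis. Payload 9 kg.
Tool frame: the origin (TCP) lies at the very end of the fingers, on their centre line; the grasp point (between the pads) lies 19 mm behind it; z points along the fingers, y is the line along which they close (so a half turn about z gives the same grasp; the last joint's range is limited). The gripper opens to 85 mm and grips with 20 to 120 N. Pads are 22 mm wide; open, the fingers measure 114 mm over their backs; the gripper's body (76 mm by 85 mm) begins 54 mm behind the grasp point. The pads swing forward as they close: fully open they stand 13 mm farther back than shut.
Start: joints at [51.412, 5.964, 5.575, 89.605, 0, 77.527], TCP at [264.119, 538.777, 200.431] pointing down, gripper open.
Joint ranges: [-171.21, 171.21], [-48.23, 106.86], [-62.78, 66.21], [-105.2, 120.99], [-86.42, 89.51], [-180, 180]. Speed limits (degrees/s): [127.2, 127.2, 147.25, 180, 180, 180].

INTERFACE

Orientations are given as [roll, pitch, yaw] about the fixed x, y, z axes, in that order (R = Rz(yaw) Ry(pitch) Rx(roll)).
In Python, from bench import env, cams, order gives the robot as it stands. The module is installed in compiled form; this text tells all that it offers.
- The arm moves only by the tool carry_out, never from a script. Its argument "plan" is text: rows parted by semicolons, each of 7 numbers parted by spaces: the shift along the tool's x, y, z in cm, then the turn, a rotation vector about the tool's x, y, z in rad, then the opening, from 0 (shut) to 1 (fully open). In form: dx dy dz wx wy wz gripper; .... A call has 1 to 10 rows; each row shifts and turns the commanded pose from where the row before left it, along the tool's axes as they then stand; what a row does not reach is not made up. A row lasts 1/8 s, in which the tool goes at most 62.5 mm and 10.7 degrees, less where a joint would pass 70% of its speed; a pose out of reach is approached as far as the arm can. A call is refused whole if a number of a shift passes 6.25 or a number of a turn 0.188, either way. A call with a gripper value outside its range is refused whole. The fingers move at their own pace and stop on an object; "squeeze" is the grip in N (left out, the last holds). Time passes only in rows, so rows that do not move let the fingers close. It gives the time, the measured TCP pose, the force, the opening and the grip force at its end, in the units of the state.
- env.get_state(): the state, without advancing time (a new reading comes with each control period).
- cams.snapshot(name): name is "scene" or "top" or "wrist"; returns a dict with "pixels" (420x560x3 uint8, blue, green, red), "range_z" (420x560 float32, mm along the optical axis (not along the pixel's ray), 0 where there is no reading), "fx", "fy", "cx", "cy" (pixels), "R" (3x3) and "t" (3): a world point X has camera coordinates R X + t; the wrist camera has in their place "tool_from_camera" (4x4, takes a point from camera to tool coordinates, whose origin is the TCP and whose axes are the flange's). Camera axes: x right, y down, z forward; pixel columns grow to the right and rows downward; lengths in mm; the calibration is good to about 2 mm. A picture is of the moment at which its call begins: read the wrist's pose just before it.
- order.close_job(): hands the job in; it is judged then, once.
The state is a dict: "time": time; "qpos": joint angles; "dq": joint speeds; "joint_torque": joint torques, N m; "ee_pos": TCP position; "tool_rot": TCP orientation; "force": force on the tool from outside, world axes, zero at the start; "wrist_torque": the same for the moment, N m; "finger_gap": finger opening in mm; "grasp_force": force on a finger pad.
Only numpy, scipy, OpenCV 4.12 (cv2) and the standard library are available. Lean on these libraries where they do the work, as an engineer would, in place of code of your own. Each camera call takes 0.05 s, during which the arm holds its last target. There are 200 camera calls.

## Working session

There is one attempt and no reset: what is moved stays moved. The work goes in short steps, Python scripts to look and compute and a tool call to move; the robot and the scene stay as the last step left them, time stands still between calls to the robot, and variables do not carry over. Pictures are saved under pics/ and viewed, at most 10 in all, crops included, and the job is handed in when it is done.

Besides the shell and the picture viewer there is one more tool, called after "Call:" as name(argument=value, ...), one argument or row to a line, values as JSON. carry_out: Moves the arm, as the interface text tells. Its arguments: {"type":"object","properties":{"plan":{"type":"string"},"squeeze":{"type":"number"}},"required":["plan"]}

```bash
mkdir -p pics; cat > h.py <<'E'
import numpy as np, cv2, pickle
from bench import env, cams, order
E
python3 - <<'E'
from h import *
print(env.get_state())
for n in("scene","top"):
    s=cams.snapshot(n); pickle.dump(s,open(n+".pkl","wb")); cv2.imwrite(f"pics/{n}0.png",s["pixels"])
E
```

```text
{'time': 0.0, 'qpos': array([5.14100752e+01, 5.99920807e+00, 5.52607152e+00, 8.96056424e+01,
       1.03061591e-03, 7.75254488e+01]), 'dq': array([ 0.11244024,  0.08769053, -0.04901603, -0.05214145, -0.00494235,
        0.00726535]), 'joint_torque': array([ 1.11570684e-03, -5.56927586e+01,  5.03650510e+01,  1.72477233e-02,
       -2.73569794e-04,  3.34711501e-05]), 'ee_pos': array([263.85837216, 538.43670691, 199.60685484]), 'tool_rot': array([-1.79923303e+02, -1.80230011e-02,  1.53884614e+02]), 'force': array([-0.24003432,  0.10235651,  0.46266927]), 'wrist_torque': array([-0.00029694,  0.03712144,  0.04007701]), 'grasp_force': 0.0, 'finger_gap': 85.3666028180747}
```

View pics/scene0.png

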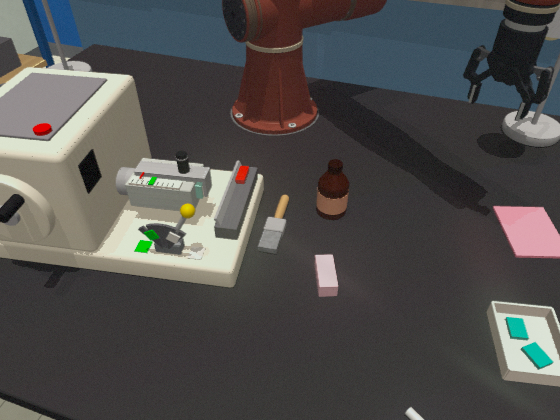

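View pics/top0.png

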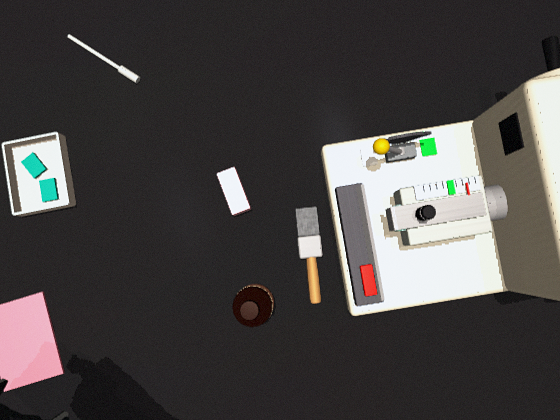

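The top view shows the ball near (382,146), knob (427,212), red pointer (467,188) and green mark (451,187). In the scene view they are at (187,211), (182,160), (142,177) and (153,182).

```bash
cat >> h.py <<'E'
def ray(s,u,v):
    d=s["R"].T@np.array([(u-s["cx"])/s["fx"],(v-s["cy"])/s["fy"],1]); return -s["R"].T@s["t"],d
def onz(s,u,v,z):
    o,d=ray(s,u,v); return o+d*(z-o[2])/d[2]
def mask(s,col,box):
    h=cv2.cvtColor(s["pixels"],cv2.COLOR_BGR2HSV).astype(int); H,S,V=h[...,0],h[...,1],h[...,2]
    m={"y":(abs(H-26)<8)&(S>150)&(V>90),"g":(abs(H-60)<12)&(S>120),"r":((H<8)|(H>172))&(S>120)&(V>80),"k":V<60}[col]
    u0,v0,u1,v1=box; z=np.zeros_like(m); z[v0:v1,u0:u1]=1; return m&z
def cen(s,col,box):
    v,u=np.nonzero(mask(s,col,box)); return u.mean(),v.mean(),len(u)
E
cat > m0.py <<'E'
from h import *
T=pickle.load(open("top.pkl","rb"));S=pickle.load(open("scene.pkl","rb"))
print("cam",-T["R"].T@T["t"],T["fx"],T["R"].round(3).tolist())
def tri(a,b):
    (o1,d1),(o2,d2)=ray(T,*a[:2]),ray(S,*b[:2])
    k=np.linalg.lstsq(np.c_[d1,-d2],o2-o1,rcond=None)[0]; p,q=o1+k[0]*d1,o2+k[1]*d2
    return (p+q)/2,np.linalg.norm(p-q)
tb={"ball":("y",(368,132,396,160),(175,198,200,224)),"ptr":("r",(460,178,475,200),(134,168,148,184)),"mark":("g",(442,178,460,198),(146,175,160,190)),"knob":("k",(412,200,438,224),(172,150,192,175))}
for n,(c,a,b) in tb.items():
    ca,cb=cen(T,c,a),cen(S,c,b); print(n,np.round(ca,1),np.round(cb,1),[np.round(x,1) for x in tri(ca,cb)])
ca=cen(T,*[tb["ball"][i] for i in(0,1)]);print("ball plane",onz(T,*ca[:2],153))
# knob top circle: depth near 192
def pts(s):
    v,u=np.nonzero(s["range_z"]>0); z=s["range_z"][v,u]
    c=np.stack([(u-s["cx"])/s["fx"]*z,(v-s["cy"])/s["fy"]*z,z],1)
    return (c-s["t"])@s["R"],u,v
P,u,v=pts(T)
k=(u>412)&(u<440)&(v>198)&(v<226)&(P[:,2]>180); print("knobtop",P[k].mean(0),P[k].min(0),P[k].max(0),k.sum())
# base plate front-edge / side edges
k=(abs(P[:,2]-50)<6)&(u>315)&(u<520)
m=np.zeros(T["range_z"].shape,np.uint8); m[v[k],u[k]]=255
for z,n in((50,'base'),):
    Q=P[k][:,:2].astype(np.float32); print(n,cv2.minAreaRect(Q),len(Q))
E
python3 m0.py
```

```text
cam [466.40945048 191.59739061 939.44983486] 518.0426531924752 [[0.003, -1.0, -0.021], [-0.996, -0.001, -0.088], [0.087, 0.021, -0.996]]
ball [381. 146. 208.] [187.1 210.3 170. ] [array([623.1,  61.6, 154.4]), np.float64(1.5)]
ptr [467.2 188.6  30. ] [141.4 174.6  14. ] [array([557.8, -68.3, 152.9]), np.float64(0.9)]
mark [450.6 187.  100. ] [151.9 180.4  44. ] [array([560.9, -45. , 147. ]), np.float64(0.9)]
knob [425.2 212.5 217. ] [181.8 160.  261. ] [array([519.8,   1.4, 177.1]), np.float64(0.1)]
ball plane [623.6591859   60.66253882 153.        ]
knobtop [519.57211632   1.2199961  189.94215782] [509.59770553  -9.76125556 181.70397092] [530.12920735  10.79979317 195.01762559] 194
base ((521.1099243164062, -8.675765991210938), (298.4627685546875, 267.29522705078125), 9.680904388427734) 16452
```

Call:
carry_out(
  plan="0 0 0 0 0 -0.155 0;0 0 0 0 0 -0.155 0;0 0 0 0 0 -0.155 0;0 0 0 0 0 -0.155 0;-2.3 -3.9 0 0 0 0 0;-2.3 -3.9 0 0 0 0 0;-2.3 -3.9 0 0 0 0 0;-2.3 -3.9 0 0 0 0 0;-2.3 -3.9 0 0 0 0 0;-2.3 -3.9 0 0 0 0 0",
  squeeze=60,
)

```text
time: 1.35
ee_pos: [439.1, 329.2, 200.1]
tool_rot: [-180.0, -0.0, -170.6]
force: [0.3, 0.8, -0.1]
finger_gap: -0.2
grasp_force: 0.0
```

Call:
carry_out(
  plan="-2.3 -3.9 0 0 0 0 0;-2.3 -3.9 0 0 0 0 0;-2.3 -3.9 0 0 0 0 0;-2.3 -3.9 0 0 0 0 0;-2.3 -3.9 0 0 0 0 0;-2.3 -3.9 0 0 0 0 0;0 0 0 0 0 0 0;0 0 0 0 0 0 0",
)

```text
time: 2.35
ee_pos: [612.5, 122.3, 200.0]
tool_rot: [180.0, -0.1, -170.6]
force: [-0.2, 0.1, -0.1]
finger_gap: -0.0
grasp_force: 0.0
```

Call:
carry_out(
  plan="0 0 2 0 0 0 0;0 0 2 0 0 0 0;0 0 1.8 0 0 0 0;0 -1 0 0 0 0 0;0 -1 0 0 0 0 0;0 -0.8 0 0 0 0 0;0 -0.8 0 0 0 0 0;0 -0.8 0 0 0 0 0;0 -0.8 0 0 0 0 0",
)

```text
time: 3.48
ee_pos: [621.6, 70.3, 142.5]
tool_rot: [180.0, 0.0, -170.6]
force: [-0.1, 0.1, 0.5]
finger_gap: -0.1
grasp_force: 0.0
```

Call:
carry_out(
  plan="0 -0.6 0 0 0 0 0;0 -0.6 0 0 0 0 0;0 -0.6 0 0 0 0 0;0 -0.6 0 0 0 0 0;0 -0.6 0 0 0 0 0;0 -0.6 0 0 0 0 0;0 -0.6 0 0 0 0 0",
)

```text
time: 4.35
ee_pos: [628.3, 29.1, 142.4]
tool_rot: [180.0, 0.0, -170.6]
force: [-0.4, 0.2, -0.1]
finger_gap: -0.1
grasp_force: 0.0
```

```bash
python3 - <<'E'
from h import *
s=cams.snapshot("scene"); cv2.imwrite("pics/s1.png",cv2.resize(s["pixels"][100:310,40:320],None,fx=2.5,fy=2.5))
E
```

```text
(no output)
```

View pics/s1.png

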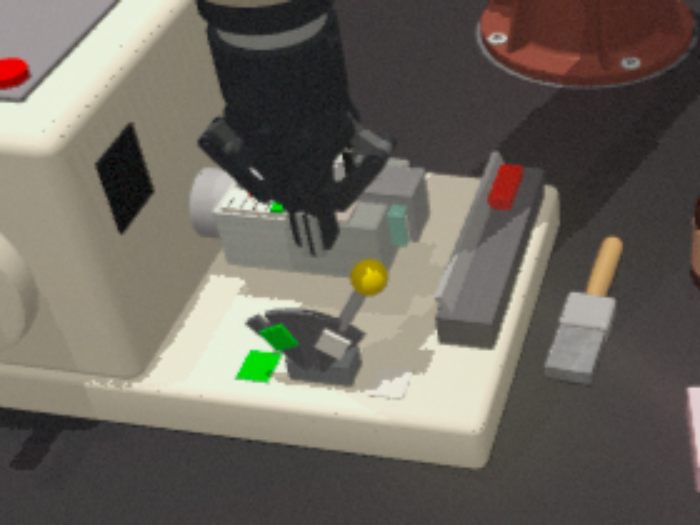

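The ball is still on the white side, at full-image pixel (188,211). The fingers appear to its left, behind it or above it. I'll check where the TCP projects and where the fingertips really are.

```bash
python3 - <<'E'
from h import *
st=env.get_state();p=st["ee_pos"];print(p,st["qpos"].round(1))
for n in("scene","top"):
    s=cams.snapshot(n); 
    for q in(p,[623.4,61.5,153]):
        c=s["R"]@np.array(q)+s["t"]; print(n,s["fx"]*c[0]/c[2]+s["cx"],s["fy"]*c[1]/c[2]+s["cy"])
    if n=="top": cv2.imwrite("pics/t1.png",cv2.resize(s["pixels"][60:330,300:560],None,fx=2.2,fy=2.2))
E
```

```text
[628.46162186  28.38112962 142.38391792] [ -9.3  10.8   4.8  84.   -0.  -18.7]
scene 169.1386024430185 213.1900058941524
scene 186.6209603123707 210.91794232126276
top 400.6902622972326 144.2408142131159
top 380.44433697531963 146.1387155281618
```

View pics/t1.png

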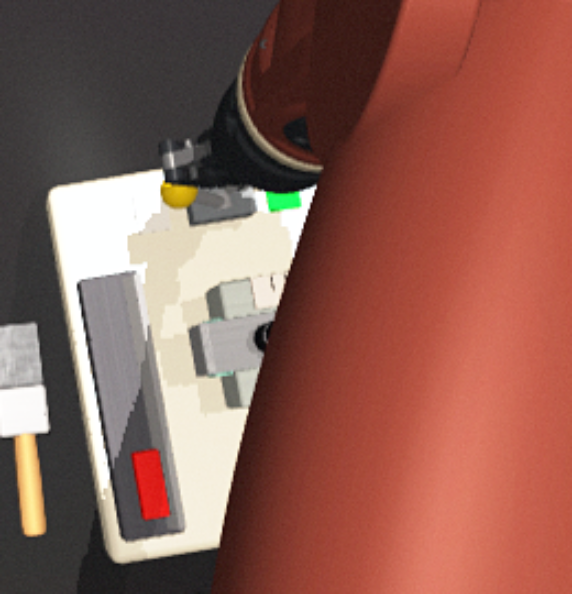

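The top view shows a gripper knuckle beside the ball at crop (180,155), and the arm hides the rest. I'll measure the fingertip from the scene depth.

```bash
python3 - <<'E'
from h import *
s=cams.snapshot("scene"); print("cam",-s["R"].T@s["t"])
px=s["pixels"]; cv2.imwrite("pics/s2.png",cv2.resize(px[150:240,120:220],None,fx=6,fy=6,interpolation=cv2.INTER_NEAREST))
v,u=np.mgrid[170:216,145:200]; v=v.ravel();u=u.ravel(); z=s["range_z"][v,u]
P=(np.stack([(u-s["cx"])/s["fx"]*z,(v-s["cy"])/s["fy"]*z,z],1)-s["t"])@s["R"]
k=(px[v,u].max(1)<75)&(z>0)
for vv in range(176,214,3):
    q=k&(v==vv)
    if q.any(): print(vv,u[q].min(),u[q].max(),P[q].mean(0).round(0),P[q].min(0).round(0),P[q].max(0).round(0))
s=cams.snapshot("wrist"); cv2.imwrite("pics/w2.png",s["pixels"])
E
```

```text
cam [1144.0040719   410.01912687  690.65234764]
176 145 184 [636.  40. 232.] [626.   9. 223.] [644.  74. 238.]
179 145 182 [637.  37. 226.] [631.   7. 219.] [643.  68. 232.]
182 153 178 [637.  40. 221.] [630.  19. 217.] [642.  62. 226.]
185 156 173 [634.  38. 212.] [622.  24. 204.] [641.  46. 217.]
188 156 173 [633.  35. 204.] [624.  19. 199.] [638.  45. 207.]
191 157 175 [631.  37. 197.] [617.  18. 188.] [637.  45. 200.]
194 157 174 [633.  34. 191.] [623.  19. 186.] [638.  44. 195.]
197 159 173 [634.  34. 185.] [630.  20. 182.] [639.  44. 188.]
200 164 165 [637.  31. 181.] [637.  30. 180.] [638.  33. 181.]
```

View pics/w2.png

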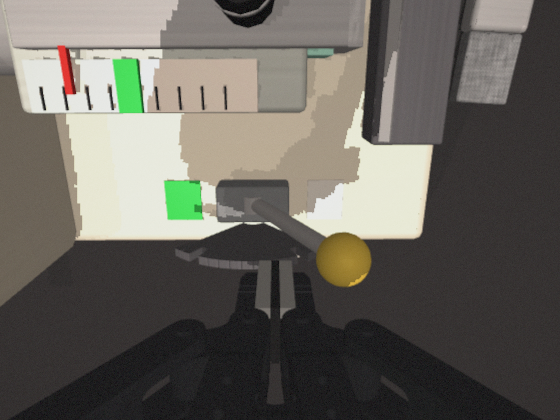

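View pics/s2.png

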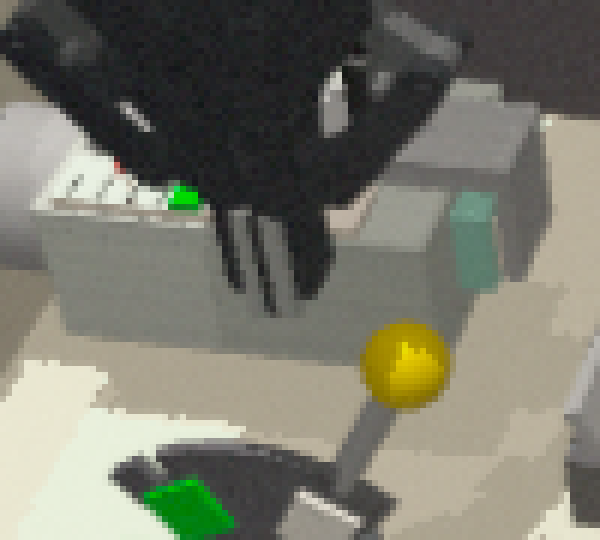

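The fingertips (about (165,202) in the scene) are at z≈177, around 34 mm above the reported TCP, so they passed over the ball. The wrist view confirms this: the lever leans to white and hasn't been touched. I'll back off, descend by the real tip height and push again.

Call:
carry_out(
  plan="0 3 0 0 0 0 0;0 3.5 0 0 0 0 0;0 3 0 0 0 0 0;0 0 1.2 0 0 0 0;0 0 1.2 0 0 0 0;0 0 1 0 0 0 0;0 -1 0 0 0 0 0;0 -1 0 0 0 0 0;0 -1 0 0 0 0 0",
)

```text
time: 5.72
ee_pos: [618.2, 92.4, 109.0]
tool_rot: [-180.0, 0.1, -170.6]
force: [0.3, 0.6, 0.6]
finger_gap: 0.0
grasp_force: 0.0
```

Call:
carry_out(
  plan="0 -0.6 0 0 0 0 0;0 -0.6 0 0 0 0 0;0 -0.6 0 0 0 0 0;0 -0.6 0 0 0 0 0;0 -0.6 0 0 0 0 0",
)

```text
time: 6.35
ee_pos: [622.6, 63.6, 108.3]
tool_rot: [-180.0, -0.0, -170.6]
force: [-0.1, 1.1, 1.5]
finger_gap: -0.3
grasp_force: 0.6
```

```bash
python3 - <<'E'
from h import *
s=cams.snapshot("scene"); print(cen(s,"y",(140,180,215,240))); print(env.get_state()["force"])
E
```

```text
(np.float64(172.18243243243242), np.float64(205.5), 148)
[-0.5999752   0.12195988 -0.86310898]
```

Call:
carry_out(
  plan="0 -0.6 0 0 0 0 0;0 -0.6 0 0 0 0 0;0 -0.6 0 0 0 0 0;0 -0.6 0 0 0 0 0;0 -0.6 0 0 0 0 0;0 -0.6 0 0 0 0 0;0 -0.5 0 0 0 0 0;0 0 0 0 0 0 0;0 0 0 0 0 0 0",
)

```text
time: 7.52
ee_pos: [629.2, 23.6, 108.4]
tool_rot: [180.0, 0.0, -170.6]
force: [-0.3, 0.2, 0.0]
finger_gap: -0.2
grasp_force: 0.0
```

```bash
python3 - <<'E'
from h import *
s=cams.snapshot("scene"); print(cen(s,"y",(110,160,215,240))); print(env.get_state()["force"])
w=np.array([525.3,-33.3])+112*np.array([.987,.163])-18*np.array([-.163,.987])
c=s["R"]@np.r_[w,153]+s["t"]; print(s["fx"]*c[0]/c[2]+s["cx"],s["fy"]*c[1]/c[2]+s["cy"])
E
```

```text
(np.float64(144.64848484848486), np.float64(202.46666666666667), 165)
[0.52423854 0.46586415 0.01051377]
134.29852802828407 204.86268938930266
```

Call:
carry_out(
  plan="0 2 0 0 0 0 0;0 3 0 0 0 0 0;0 0 -3 0 0 0 0;0 0 -3 0 0 0 0.6;0 0 -3 0 0 0 0.6;0 0 0 0 0 0 0.6",
)

```text
time: 8.32
ee_pos: [622.2, 74.0, 201.4]
tool_rot: [-180.0, 0.3, -170.5]
force: [0.4, 0.1, -0.6]
finger_gap: 50.8
grasp_force: 0.0
```

```bash
python3 - <<'E'
from h import *
s=cams.snapshot("scene"); print(cen(s,"y",(110,160,215,240))); print(env.get_state()["finger_gap"])
cv2.imwrite("pics/s3.png",cv2.resize(s["pixels"][130:260,90:240],None,fx=5,fy=4.6))
E
```

```text
(np.float64(134.65680473372782), np.float64(204.301775147929), 169)
51.25418411361557
```

View pics/s3.png

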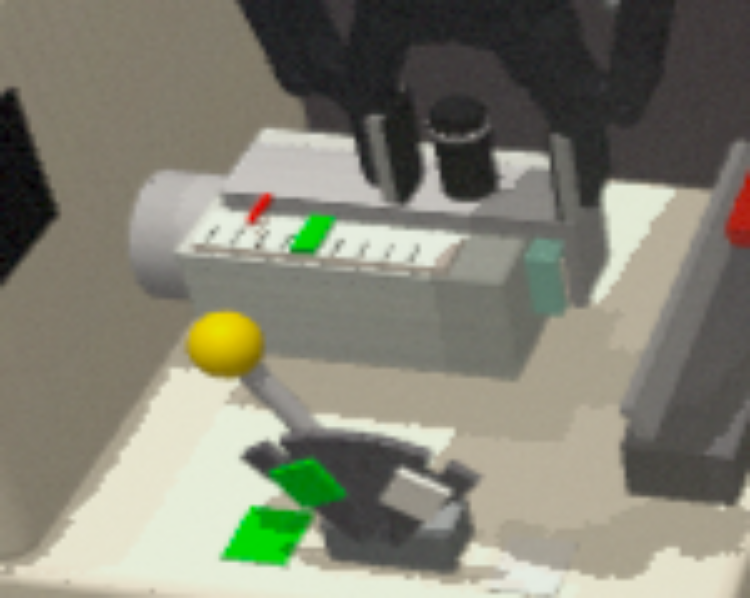

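The lever lies in the green notch: the ball is at full-image pixel (135,204), as predicted. Next is the knob.

Call:
carry_out(
  plan="2.3 -1.1 0 0 0 0 0.6;2.3 -1.1 0 0 0 0 0.6;2.3 -1.1 0 0 0 0 0.6;2.3 -1.1 0 0 0 0 0.6;2.1 -1.1 0 0 0 0 0.6;0 0 0 0 0 0 0.6;0 0 1.5 0 0 0 0.6;0 0 1 0 0 0 0.6;0 0 0 0 0 0 0.6",
)

```text
time: 9.5
ee_pos: [517.9, 0.7, 171.6]
tool_rot: [179.9, -0.1, -170.6]
force: [-0.1, -0.1, 0.5]
finger_gap: 50.9
grasp_force: 0.0
```

```bash
python3 - <<'E'
from h import *
s=cams.snapshot("scene"); cv2.imwrite("pics/s4.png",cv2.resize(s["pixels"][110:230,110:230],None,fx=4.5,fy=4.5))
w=cams.snapshot("wrist"); cv2.imwrite("pics/w4.png",w["pixels"])
cv2.imwrite("pics/c4.png",np.hstack([cv2.resize(s["pixels"][110:230,110:230],(400,400)),cv2.resize(w["pixels"][:,70:490],(400,400))]))
E
```

```text
(no output)
```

View pics/c4.png

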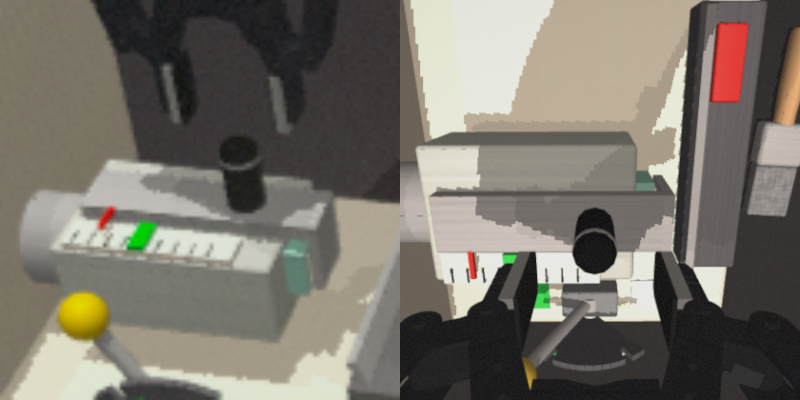

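The fingers straddle the knob along y (left panel columns 180 to 285; right panel knob at 595, finger midpoint 596). Tips are still above the knob, so I'll descend.

Call:
carry_out(
  plan="-0.2 0 1.1 0 0 0 0.6;0 0 1.1 0 0 0 0.6;0 0 1.1 0 0 0 0.6;0 0 1.1 0 0 0 0.6;0 0 0 0 0 0 0.6",
)

```text
time: 10.22
ee_pos: [519.8, 0.6, 128.2]
tool_rot: [180.0, -0.1, -170.6]
force: [-0.2, 0.6, 0.3]
finger_gap: 51.2
grasp_force: 0.0
```

Call:
carry_out(
  plan="0 0 0 0 0 0 0;0 0 0 0 0 0 0;0 0 0 0 0 0 0;0 0 0 0 0 0 0;0 0 0 0 0 0 0;0 0 0 0 0 0 0",
  squeeze=60,
)

```text
time: 10.98
ee_pos: [520.9, 0.6, 130.1]
tool_rot: [-180.0, 0.1, -170.6]
force: [-1.7, 0.9, 5.2]
finger_gap: 20.4
grasp_force: 59.0
```

```bash
python3 - <<'E'
from h import *
s=cams.snapshot("scene"); print(env.get_state()["ee_pos"],cen(s,"r",(130,160,180,195)),cen(s,"g",(140,168,165,195)),cen(s,"y",(110,160,215,240)))
w=cams.snapshot("wrist"); 
cv2.imwrite("pics/c5.png",np.hstack([cv2.resize(s["pixels"][110:230,110:230],(400,400)),cv2.resize(w["pixels"][:,70:490],(400,400))]))
E
```

```text
[520.882324     0.55112764 130.13935193] (np.float64(141.42857142857142), np.float64(174.57142857142858), 14) (np.float64(152.0), np.float64(180.3953488372093), 43) (np.float64(134.6549707602339), np.float64(204.37426900584796), 171)
```

View pics/c5.png

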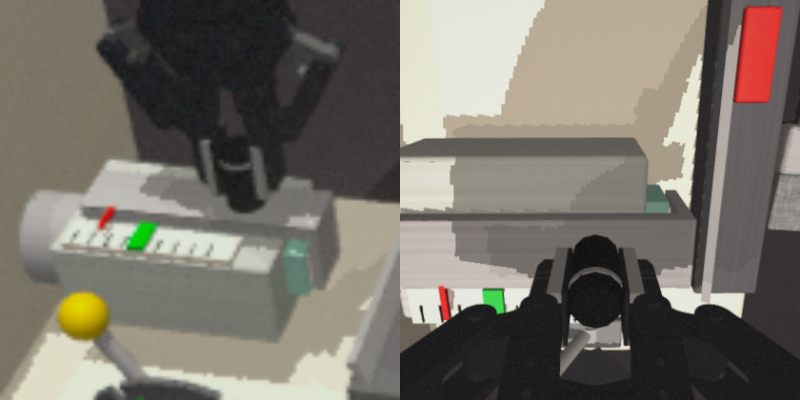

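Knob gripped: 59 N, and both the pointer at (141,175) and the mark at (152,180) can be seen from the scene camera. Now I'll pull.

Call:
carry_out(
  plan="0 0.3 -0.2 0 0 0 0;0 0.4 0 0 0 0 0;0 0.4 0 0 0 0 0;0 0.4 0 0 0 0 0;0 0.4 0 0 0 0 0;0 0.3 0 0 0 0 0;0 0 0 0 0 0 0;0 0 0 0 0 0 0",
  squeeze=80,
)

```text
time: 12.08
ee_pos: [517.3, 20.7, 130.3]
tool_rot: [-179.9, -0.0, -170.6]
force: [4.8, -8.6, -8.9]
finger_gap: 19.6
grasp_force: 79.7
```

```bash
cat > chk.py <<'E'
from h import *
import sys
s=cams.snapshot("scene"); st=env.get_state(); p=st["ee_pos"]
m=np.array([-.163,.987]); g=lambda q:np.dot(q[:2],m)
r,gr=cen(s,"r",(130,160,180,195)),cen(s,"g",(140,168,165,195))
print(p,"pulled",g(p)-g([520.88,.55]),st["force"],st["grasp_force"],st["finger_gap"])
R,G=onz(s,*r[:2],153),onz(s,*gr[:2],147)
S=pickle.load(open("scene.pkl","rb"));r0=cen(S,"r",(134,168,148,184));g0=cen(S,"g",(146,175,160,190))
print(r,gr,"ptr moved",g(R)-g(onz(S,*r0[:2],153)),"need",g(onz(S,*g0[:2],147))-g(onz(S,*r0[:2],153)),"lever",cen(s,"y",(110,160,215,240)))
cv2.imwrite(sys.argv[1],np.hstack([cv2.resize(s["pixels"][160:200,125:185],(798,532),interpolation=cv2.INTER_CUBIC)]))
E
python3 chk.py pics/p1.png
```

```text
[517.32646081  20.74393829 130.34140654] pulled 20.5106439798574 [ 4.51039552 -7.96649244 -8.56852312] 79.74520797841251 19.964685166261475
(np.float64(151.8), np.float64(175.6), 15) (np.float64(152.0), np.float64(180.78947368421052), 38) ptr moved 20.550455753166887 need 22.295713915529603 lever (np.float64(134.75), np.float64(204.22674418604652), 172)
```

View pics/p1.png

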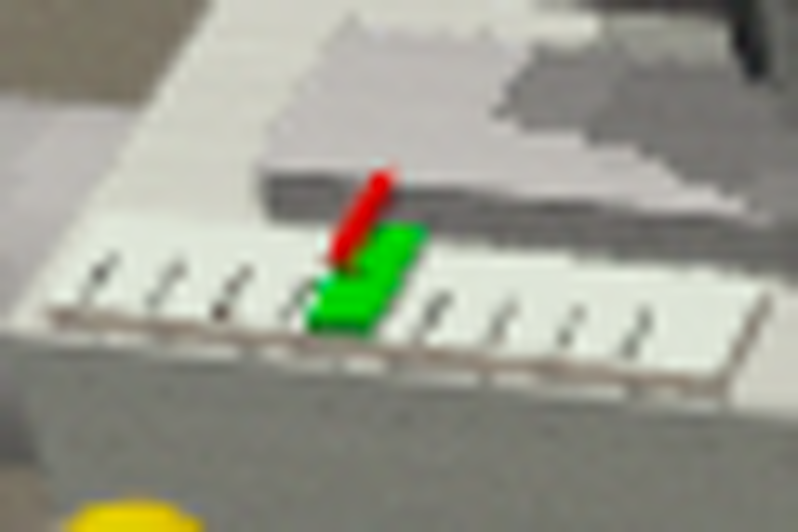

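The pointer tip, at crop (340,265), stands over the near part of the green band. It needs about 2 mm more to reach the centre.

Call:
carry_out(
  plan="0 0.2 0.1 0 0 0 0;0 0 0 0 0 0 0;0 0 0 0 0 0 0;0 0 0 0 0 0 0;0 0 0 0 0 0 0",
)

```text
time: 12.75
ee_pos: [517.1, 22.4, 130.3]
tool_rot: [-179.8, 0.0, -170.7]
force: [1.7, -9.1, -1.9]
finger_gap: 19.6
grasp_force: 80.6
```

```bash
python3 chk.py pics/p2.png; sleep 0; python3 - <<'E'
from h import *
# independent check with the wrist view: red & green centroids on their planes
st=env.get_state(); w=cams.snapshot("wrist")
for c in "rg":
    m=mask(w,c,(0,250,260,420)).astype(np.uint8); n,l,s,ce=cv2.connectedComponentsWithStats(m)
    print(c,[(s[i].tolist(),ce[i].round(1).tolist()) for i in range(1,n) if s[i,4]>40])
E
```

```text
[517.09359776  22.42852228 130.26843267] pulled 22.211285057327295 [ 2.84095341 -8.83788704 -2.18241987] 80.55889687500894 19.769724930569357
(np.float64(152.5), np.float64(175.75), 12) (np.float64(152.05714285714285), np.float64(180.94285714285715), 35) ptr moved 22.025007013384453 need 22.295713915529603 lever (np.float64(134.7398843930636), np.float64(204.26589595375722), 173)
r [([110, 300, 14, 36, 285], [117.1, 317.5])]
g [([121, 303, 15, 31, 340], [127.7, 316.4])]
```

```bash
python3 - <<'E'
from h import *
w=cams.snapshot("wrist"); T=w["tool_from_camera"]
for c in "rg":
    v,u=np.nonzero(mask(w,c,(95,290,150,345))); z=w["range_z"][v,u]
    q=T[:3,:3]@np.stack([(u-w["cx"])/w["fx"]*z,(v-w["cy"])/w["fy"]*z,z])+T[:3,3:]
    print(c,"rows",v.min(),v.max(),"med",np.median(q,1).round(1))
    for r in range(v.min(),v.max()+1,4):
        k=v==r; print(r,u[k].min(),u[k].max(),"y %.1f..%.1f x %.1f z %.1f"%(q[1,k].min(),q[1,k].max(),q[0,k].mean(),np.median(q[2,k])))
E
```

```text
r rows 300 335 med [-26.4 -74.3 -21.9]
300 113 115 y -75.2..-74.0 x -16.6 z -22.3
304 111 119 y -75.9..-73.6 x -19.1 z -22.1
308 112 119 y -76.2..-73.8 x -21.4 z -21.7
312 113 120 y -76.0..-73.5 x -23.5 z -22.0
316 113 121 y -76.2..-73.3 x -25.8 z -22.0
320 114 121 y -76.3..-73.6 x -28.0 z -21.5
324 115 122 y -76.2..-73.2 x -30.0 z -22.0
328 115 123 y -76.4..-73.3 x -32.6 z -21.4
332 116 123 y -76.2..-73.8 x -34.6 z -21.9
g rows 303 338 med [-28.4 -71.5 -16.9]
303 121 132 y -74.3..-69.5 x -22.4 z -15.8
307 121 132 y -74.1..-69.3 x -23.9 z -16.7
311 122 133 y -73.8..-69.5 x -26.2 z -17.2
315 122 134 y -74.1..-69.1 x -28.4 z -17.2
319 123 134 y -74.1..-69.3 x -30.8 z -16.7
323 123 135 y -74.4..-68.7 x -33.0 z -16.8
327 124 134 y -74.0..-41.4 x -26.7 z -17.4
331 124 128 y -74.7..-42.1 x -17.7 z -17.7Traceback (most recent call last):
  File "<stdin>", line 8, in <module>
    return umr_minimum(a, axis, None, out, keepdims, initial, where)
ValueError: zero-size array to reduction operation minimum which has no identity
```

The wrist view agrees: the pointer is about 0.6 mm from the band centre, steady, with an 80 N grip and the lever still in the green notch. I'm handing in.

```bash
python3 -c "
from h import *
print(order.close_job())"
```

```text
the job is handed in; nothing more can be done
None
```

The brake lever was locked in its green notch first, then the clamp was pulled out until the red pointer stood within about 1 mm of the green mark's centre; the gripper is still holding the knob there, and the job is handed in.

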